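# Set the cutting dies on their chalked leather blanks

## Robot

A 6-joint arm with a two-finger parallel gripper is mounted at the origin on the work surface. World frame = base frame: x ahead of the robot, y to its left, z up, the work surface at z = 0. Lengths are in m, angles in rad, forces in N, time in s.
With the tool pointing down it reaches from about 0.275 to 0.825 m from the base axis. Payload 4.9 kg.
Tool frame: the origin (TCP) lies midway between the tips of the shut fingers; the grasp point (between the pads) lies 19 mm behind it; z points along the fingers, y is the line along which they close (so a half turn about z gives the same grasp; the last joint's range is limited). The gripper opens to 85 mm and grips with 20 to 120 N. Pads are 22 mm wide; open, the fingers measure 114 mm over their backs; the gripper's body (76 mm by 85 mm) begins 54 mm behind the grasp point. The pads swing forward as they close: fully open they stand 13 mm farther back than shut.
Start: joints at [-1.253, 0.326, -0.193, 1.052, 0, 1.437], TCP at [0.24, -0.495, 0.231] pointing down, gripper open.
Joint ranges: [-2.65, 2.65], [-0.97, 1.79], [-1.3, 1.35], [-1.93, 2.1], [-1.47, 1.37], [-3.14, 3.14]. Speed limits (rad/s): [2.57, 2.57, 3.14, 3.14, 3.14, 3.14].

## Interface

Orientations are given as a rotation vector (axis times angle).
In Python, from station import ctrl gives the robot as it stands.
- The arm moves only by the tool servo_tool, never from a script. Its arguments are lists of equal length, an entry for each row: "claw": the finger opening in m, from 0 to 0.0854; "offset": the shift along the tool's x, y, z in m, a list of three; "twist": the turn about the tool's z in degrees. A call has exactly 8 rows; each row is the pose to reach, as a shift and turn from the pose commanded when the call began, along the tool's axes at that moment; what a row does not reach only later rows make up. A row lasts 1/8 s, in which the tool goes at most 62.5 mm and 10.7 degrees, less where a joint would pass 70% of its speed; a pose out of reach is approached as far as the arm can. A call with a gripper value outside its range is refused whole. The fingers move at their own pace and stop on an object; "squeeze" is the grip in N (left out, the last holds). Time passes only in rows, so rows that repeat a pose let the fingers close, or fill a call up. It gives the time, the measured TCP pose, the force, the opening and the grip force at its end, in the units of the state.
- ctrl.state(): the state, without advancing time (a new reading comes with each control period).
- ctrl.camera(name): name is "scene" or "top" or "wrist"; returns a dict with "pixels" (400x640x3 uint8, red, green, blue), "mtx" (3x3 intrinsics, pixels), "R" (3x3) and "t" (3): a world point X has camera coordinates R X + t. Camera axes: x right, y down, z forward; pixel columns grow to the right and rows downward; lengths in m; the calibration is good to about 2 mm. A picture is of the moment at which its call begins. There is no depth.
- ctrl.hand_in(): hands the job in; it is judged then, once.
The state is a dict: "time_s": time; "qpos": joint angles; "qd": joint speeds; "tau": joint torques, N m; "tcp_pos": TCP position; "tool_rot": TCP orientation; "wrist_force": force on the tool from outside, world axes, zero at the start; "ft_torque": the same for the moment, N m; "gripper_width": opening from 0.0 (shut) to 1.0 (fully open); "grasp_force": force on a finger pad.
Only numpy, scipy, OpenCV 4.12 (cv2) and the standard library are available. Lean on these libraries where they do the work, as an engineer would, in place of code of your own. Each camera call takes 0.05 s, during which the arm holds its last target. There are 200 camera calls.

## Task

Set each of the four blue steel cutting dies on the leather blank that is chalked with its outline and hole pattern, standing flat and square on the chalk lines, the tag die with its point at the chalked point, ready for the press. Lower each die onto the leather rather than dropping it, let go of it, and leave the other things on the bench where they are.

Things in the scene. Friction and masses are not known exactly. Their poses are not given: they have to be found in the camera images.
- round_die_center (a point): Steel cutting die: open frame of blue 4 mm strip steel, 32 mm high, cutting edge down; round, 60 mm across outside, no hole punches. Point: middle of the frame, half-way up (16 mm). z is up; about 0.2 kg.
- tag_die_center (a point): Steel cutting die: open frame of blue 4 mm strip steel, 32 mm high, cutting edge down; luggage-tag shape 94 mm long (x) and 50 mm wide (y): parallel sides from the square end (x = -47 mm) to x = +22 mm, then tapering to a blunt point 18 mm wide at x = +47 mm; one brass hole punch in the pointed end. Point: middle of the frame, half-way up (16 mm). x points to the pointed end (point tag_die_tip), z is up; about 0.3 kg.
- two_die_center (a point): Steel cutting die: open frame of blue 4 mm strip steel, 32 mm high, cutting edge down; rectangle 88 mm long (x) by 52 mm wide (y) with rounded corners and TWO round brass hole punches (14 mm), one in the middle of each short end. Point: middle of the frame, half-way up (16 mm). z is up; about 0.3 kg; the same either way round.
- four_die_center (a point): Steel cutting die: open frame of blue 4 mm strip steel, 32 mm high, cutting edge down; rectangle 88 mm long (x) by 52 mm wide (y) with rounded corners and FOUR round brass hole punches (14 mm), one in each corner. Point: middle of the frame, half-way up (16 mm). z is up; about 0.3 kg; the same either way round.
- round_blank_top (a point): Fixed white nylon cutting pad 120 x 84 x 10 mm carrying a stiff 4 mm oxblood-red leather blank, chalked with a circle 60 mm across. Home of the round die. Point: middle of the outline, on the leather, 14 mm above the bench; x along the outline's length, z up. 
- tag_blank_top (a point): Fixed white nylon cutting pad 120 x 84 x 10 mm carrying a stiff 4 mm black leather blank, chalked with the luggage-tag outline 94 x 50 mm, with one chalk dot at its pointed end. Home of the tag die. Point: middle of the outline, on the leather, 14 mm above the bench; x along the outline's length, z up. x points to the pointed end of the outline (point tag_blank_tip, at x = +47 mm).
- two_blank_top (a point): Fixed white nylon cutting pad 120 x 84 x 10 mm carrying a stiff 4 mm tan leather blank, chalked with a rectangle 88 x 52 mm with two chalk dots, one at each short end. Home of the two-punch die. Point: middle of the outline, on the leather, 14 mm above the bench; x along the outline's length, z up. 
- four_blank_top (a point): Fixed white nylon cutting pad 120 x 84 x 10 mm carrying a stiff 4 mm dark brown leather blank, chalked with a rectangle 88 x 52 mm with four chalk dots, one in each corner. Home of the four-punch die. Point: middle of the outline, on the leather, 14 mm above the bench; x along the outline's length, z up. 
- edge_paint: Bystander, leave it: small red jar with a black lid, 36 mm across, 48 mm high, loose, among the dies and blanks. Origin: middle of its underside. The other bystanders (mallet, rule, bottle, brush, awl, tin) lie farther out than the blanks or to the sides.
- spool: Bystander, leave it: wooden thread spool standing on end, 36 mm across, 40 mm high, loose, among the dies and blanks. Origin: middle of its underside.
There are look-alikes about, which are no part of the job. What is shaped like the part that bears tag_blank_top but purple is not meant. Leave any pink look-alike of the part that bears two_die_center alone.

How it is judged:
By the outcome, as a careful person would: the job done as asked, in the order asked, and still so for the second after the job is handed in, with the robot touching nothing.
It also fails if it takes over 112 s, if anything falls off the work surface, if the arm or the gripper's body presses on something with over 40 N, if the wrist force passes 120 N, or if a joint passes its speed limit or range.

## Working session

There is one attempt and no reset: what is moved stays moved. The work goes in short steps, Python scripts to look and compute and a tool call to move; the robot and the scene stay as the last step left them, time stands still between calls to the robot, and variables do not carry over. Pictures are saved under pics/ and viewed, at most 14 in all, crops included, and the job is handed in when it is done.

Besides the shell and the picture viewer there is one more tool, called after "Emit:" as name(argument=value, ...) on one line, values as JSON. servo_tool: Moves the arm, as the interface text tells. Its arguments: {"type":"object","properties":{"claw":{"type":"array"},"offset":{"type":"array"},"twist":{"type":"array"},"squeeze":{"type":"number"}},"required":["claw","offset","twist"]}

```bash
mkdir -p pics; ls
python3 - <<'E'
from station import ctrl
import cv2,numpy as np
s=ctrl.state(); print(s)
for n in("top","scene"):
    c=ctrl.camera(n); cv2.imwrite(f"pics/{n}0.png",c["pixels"][:,:,::-1]); np.savez(f"{n}0.npz",**c)
    print(n,c["mtx"],c["R"],c["t"])
E
```

```text
pics
{'time_s': 0.0, 'qpos': array([-1.25320520e+00,  3.26941730e-01, -1.93549164e-01,  1.05201783e+00,
        3.15946706e-05,  1.43659098e+00]), 'qd': array([ 0.00086985,  0.00037161,  0.00021935, -0.00094756, -0.00058141,
        0.00089164]), 'tau': array([-8.17938308e-04, -4.43400264e+01,  2.62441009e+01,  1.55727344e-02,
       -4.04937928e-04,  1.19963670e-05]), 'tcp_pos': array([ 0.23995761, -0.49426254,  0.23051619]), 'tool_rot': array([-3.06011050e+00, -7.03277166e-01,  1.96764556e-04]), 'wrist_force': array([-0.45622983, -0.28197461, -0.31611876]), 'ft_torque': array([ 0.03464039, -0.03245517, -0.05335213]), 'grasp_force': 0.0, 'gripper_width': 0.9989751955700208}
top [[467.32275916   0.         312.67426736]
 [  0.         467.32275916 204.49647688]
 [  0.           0.           1.        ]] [[-0.01655466 -0.99976256 -0.01416945]
 [-0.99888108  0.01716462 -0.04406762]
 [ 0.04430037  0.01342407 -0.99892806]] [0.00993082 0.43936581 1.08541983]
scene [[400.04673529   0.         323.71676773]
 [  0.         400.04673529 198.3161888 ]
 [  0.           0.           1.        ]] [[ 0.7211713   0.69256843  0.01615298]
 [ 0.45092022 -0.45158657 -0.76989644]
 [-0.5259115   0.56251092 -0.63796438]] [-0.3384542  -0.1650579   1.18339759]
```

View pics/top0.png

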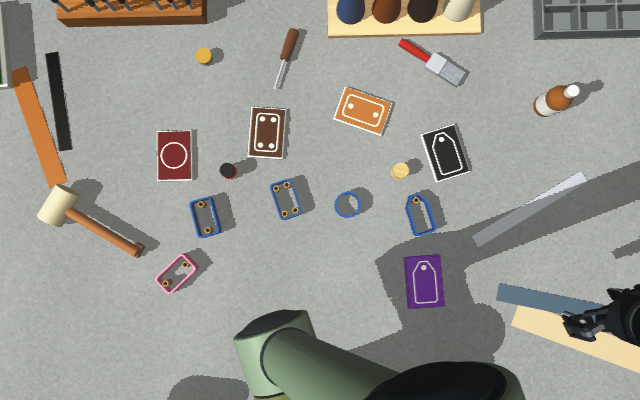

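View pics/scene0.png

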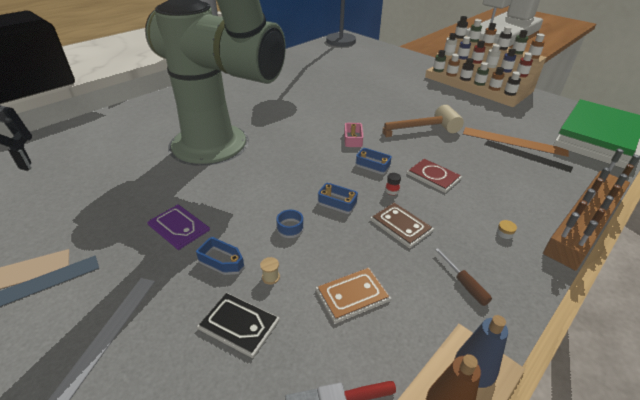

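The scene is clear:
- **Dies:** two-punch at (205,216), with the pink look-alike at (177,273). Four-punch at (286,199), round at (347,204), tag at (420,214).
- **Blanks:** red (174,155), brown (267,132), tan (363,110), black (446,153), with the purple look-alike at (425,281).
- **Bystanders nearby:** jar (228,170) and spool (400,170).

Next I'll measure these from the top view.

```bash
cat > h.py <<'E'
import cv2,numpy as np
from scipy.spatial.transform import Rotation as Ro
def cast(c,uv,z):
    uv=np.asarray(uv,float).reshape(-1,2)
    d=(np.linalg.inv(c["mtx"])@np.c_[uv,np.ones(len(uv))].T).T@c["R"]
    o=-c["R"].T@c["t"]
    return (o+d*((z-o[2])/d[:,2])[:,None])[:,:2]
def proj(c,X):
    X=np.asarray(X,float).reshape(-1,3)@c["R"].T+c["t"]; p=X@c["mtx"].T
    return p[:,:2]/p[:,2:]
def blue(px):
    h=cv2.cvtColor(px,cv2.COLOR_RGB2HSV)
    return cv2.inRange(h,(100,110,50),(118,255,255))
def white(px,v=150):
    h=cv2.cvtColor(px,cv2.COLOR_RGB2HSV)
    return cv2.inRange(h,(0,0,v),(180,70,255))
def blob(m,uv,r,grow=1):
    # all mask pixels within r px of uv
    m=m.copy(); k=np.zeros_like(m); cv2.circle(k,tuple(int(a) for a in uv),int(r),255,-1); m&=k
    n,l,s,_=cv2.connectedComponentsWithStats(m)
    keep=[i for i in range(1,n) if s[i,4]>12]
    ys,xs=np.nonzero(np.isin(l,keep)); return np.c_[xs,ys]
def rect(c,pts,z):
    # grow by half a pixel is neglected
    P=cast(c,pts,z).astype(np.float32)*1000
    (cx,cy),(w,h),a=cv2.minAreaRect(P)
    if w<h: w,h,a=h,w,a+90
    return np.array([cx,cy]),w,h,(a+90)%180-90
E
python3 - <<'E'
from h import *
c=dict(np.load("top0.npz")); px=c["pixels"]
print("cam",-c["R"].T@c["t"])
b=blue(px)
for n,uv,r in(("two",(205,216),30),("four",(286,199),30),("round",(347,204),22),("tag",(420,214),32)):
    p=blob(b,uv,r); print(n,len(p),*[np.round(x,1) for x in rect(c,p,.016)], np.median(px[p[:,1],p[:,0]],axis=0))
w=white(px)
for n,uv,r in(("red",(174,155),17),("brown",(267,132),25),("tan",(363,110),25),("black",(446,153),26)):
    p=blob(w,uv,r); print(n,len(p),*[np.round(x,1) for x in rect(c,p,.014)])
for n,uv in(("jar",(228,169)),("spool",(400,169)),("pink",(177,273))): print(n,cast(c,uv,.045)*1000)
o=np.vstack([np.hstack([cv2.resize(im[180:240,185:440],None,fx=3,fy=3) for im in (px,)]),cv2.resize(cv2.merge([b,w,w])[90:240,185:440],None,fx=3,fy=3)])
cv2.imwrite("pics/m1.png",o[:600,:,::-1])
E
```

```text
cam [ 0.39095409 -0.01218384  1.10375885]
two 272 [414.7 255.8] 89.4 55.0 14.8 [ 56.  96. 159.]
four 210 [453.4  66.2] 89.2 52.6 18.3 [ 60. 108. 179.]
round 150 [437.8 -78.6] 58.3 58.1 -1.1 [ 63. 110. 181.]
tag 336 [ 413.7 -244.5] 95.1 55.0 15.9 [ 54. 100. 155.]
red 143 [561.6 328.3] 62.4 61.5 44.4
brown 578 [612.  107.2] 117.7 91.2 86.0
tan 578 [ 660.2 -118.5] 118.5 90.9 -20.7
black 651 [ 552.6 -310.5] 120.4 115.6 76.2
jar [[522.28107249 193.87939837]]
spool [[ 515.13249803 -197.47638316]]
pink [[288.05039326 311.5888843 ]]
```

View pics/m1.png

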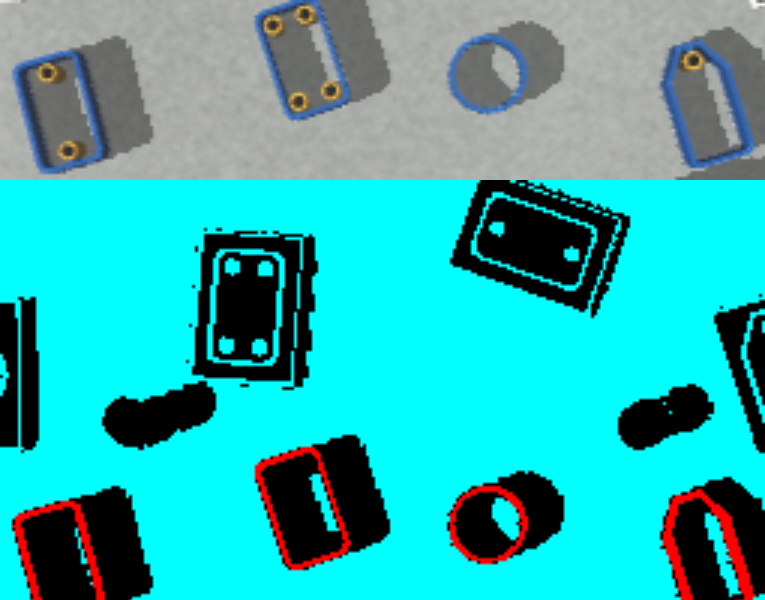

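The crop confirms the choices: left blue die with 2 punches, next one with 4, then the round ring, then the tag with its tip up. The white mask needs limiting to the closed chalk components.

```bash
cat >> h.py <<'E'
def chalk(c,uv,r=33,lo=40,v=150):
    # chalk outline: component inside radius r whose bbox is centred on uv, largest such
    m=white(c["pixels"],v)
    n,l,s,_=cv2.connectedComponentsWithStats(m,connectivity=8); best=None
    for i in range(1,n):
        x,y,w,h,a=s[i]
        if abs(x+w/2-uv[0])<r*.35 and abs(y+h/2-uv[1])<r*.35 and max(w,h)<2*r and a>=lo and (best is None or w*h>best[0]): best=(w*h,i)
    ys,xs=np.nonzero(l==best[1]); return np.c_[xs,ys]
E
cat > m2.py <<'E'
from h import *
c=dict(np.load("top0.npz")); px=c["pixels"]
for n,uv in(("red",(174,155)),("brown",(267,132)),("tan",(363,110)),("black",(446,153))):
    p=chalk(c,uv,26); 
    h=cv2.convexHull(p.astype(np.int32)); M=cv2.moments(h.astype(np.float32))
    print(n,len(p),*[np.round(x,1) for x in rect(c,p,.014)],"hull centroid",np.round(cast(c,(M["m10"]/M["m00"],M["m01"]/M["m00"]),.014)*1000,1))
E
python3 m2.py
python3 - <<'E'
from h import *
from station import ctrl
s=ctrl.state(); R=Ro.from_rotvec(s["tool_rot"]).as_matrix(); print(R.round(3))
c=ctrl.camera("wrist"); o=-c["R"].T@c["t"]; print("cam in tool",R.T@(o-s["tcp_pos"]),"cam axes in tool",(c["R"]@R).round(3),c["mtx"][0])
E
```

```text
red 143 [561.6 328.3] 62.4 61.5 44.4 hull centroid [[561.8 328.5]]
brown 204 [612.1 108.4] 91.5 56.5 -5.0 hull centroid [[611.9 108.4]]
tan 156 [ 659.7 -118.3] 90.9 55.0 69.2 hull centroid [[ 659.7 -118.4]]
black 198 [ 555.6 -309.4] 97.6 54.0 16.6 hull centroid [[ 552.4 -310.6]]
[[ 0.9    0.437 -0.   ]
 [ 0.437 -0.9    0.001]
 [ 0.    -0.002 -1.   ]]
cam in tool [ 0.06883563  0.0007231  -0.14220256] cam axes in tool [[-0.     1.     0.   ]
 [-0.962 -0.    -0.274]
 [-0.274 -0.     0.962]] [341.1180473   0.        315.4475446]
```

```bash
cat > go.py <<'E'
# go.py x y z yaw(mod 180) ... in mm/deg : offsets & twist in tool axes from present pose
import sys; from h import *; from station import ctrl
s=ctrl.state(); R=Ro.from_rotvec(s["tool_rot"]).as_matrix(); p=s["tcp_pos"]*1000
yaw=np.degrees(np.arctan2(R[1,0],R[0,0])); a=list(map(float,sys.argv[1:]))
print("t",s["time_s"],"tcp",p.round(1),"yaw",yaw.round(2),"tilt",R[:,2].round(3),"q",s["qpos"].round(2),"w",s["gripper_width"].round(3),"F",s["wrist_force"].round(1))
for i in range(0,len(a),4):
    tw=(yaw-a[i+3]+90)%180-90
    print("off",(R.T@(np.array(a[i:i+3])-p)/1000).round(4),"twist",round(tw,1),"dist",np.linalg.norm(a[i:i+3]-p).round())
E
python3 go.py 414 -244.5 200 16.2
```

```text
Traceback (most recent call last):
  File "go.py", line 5, in <module>
    print("t",s["time_s"],"tcp",p.round(1),"yaw",yaw.round(2),"tilt",R[:,2].round(3),"q",s["qpos"].round(2),"w",s["gripper_width"].round(3),"F",s["wrist_force"].round(1))
                                                                                                                ^^^^^^^^^^^^^^^^^^^^^^^^
AttributeError: 'float' object has no attribute 'round'
```

```bash
sed -i 's/s\["gripper_width"\].round(3)/round(s["gripper_width"],3)/' go.py; python3 go.py 414 -244.5 200 16.2
```

```text
t 0.15 tcp [ 240.  -494.4  230.7] yaw 25.89 tilt [-0.     0.001 -1.   ] q [-1.25  0.33 -0.19  1.05  0.    1.44] w 1.0 F [-0.8  0.3  0. ]
off [ 0.2656 -0.1488  0.0309] twist 9.7 dist 306.0
```

Emit:
servo_tool(claw=[0.085,0.085,0.085,0.085,0.085,0.085,0.085,0.085], offset=[[0.266,-0.149,0.031],[0.266,-0.149,0.031],[0.266,-0.149,0.031],[0.266,-0.149,0.031],[0.266,-0.149,0.031],[0.266,-0.149,0.031],[0.266,-0.149,0.031],[0.266,-0.149,0.031]], twist=[9.7,9.7,9.7,9.7,9.7,9.7,9.7,9.7], squeeze=40)

```text
time_s: 1.15
tcp_pos: [0.4139, -0.2458, 0.2003]
tool_rot: [3.11, 0.439, -0.0]
wrist_force: [-0.5, -0.1, -0.0]
gripper_width: 0.997
grasp_force: 0.0
```

```bash
cat > wr.py <<'E'
# wr.py name x y : wrist view, blue silhouette of die near x,y at z
import sys; from h import *; from station import ctrl
n=sys.argv[1]; X=np.array(list(map(float,sys.argv[2:4])))/1000; zb=float(sys.argv[4])/1000 if len(sys.argv)>4 else 0
c=ctrl.camera("wrist"); cv2.imwrite(f"pics/{n}.png",c["pixels"][:,:,::-1]); np.savez(n+".npz",**c)
uv=proj(c,[*X,zb+.016])[0]; e=proj(c,[[X[0]+.06,X[1],zb+.016]])[0]; r=np.linalg.norm(e-uv)
p=blob(blue(c["pixels"]),uv,r); print("uv",uv.round(),"r",r.round(),len(p))
print(*[np.round(x,1) for x in rect(c,p,zb+.016)], "cam",(-c["R"].T@c["t"]).round(3))
E
python3 wr.py w1 414 -244.5; python3 go.py
```

```text
uv [313. 178.] r 63.0 1284
[ 411.5 -244.4] 97.7 52.2 16.1 cam [ 0.48  -0.227  0.343]
t 1.2 tcp [ 413.9 -245.9  200.4] yaw 16.05 tilt [ 0. -0. -1.] q [-0.69  0.22 -0.42  0.93 -0.    2.17] w 0.996 F [0.2 0.4 0.1]
```

View pics/w1.png

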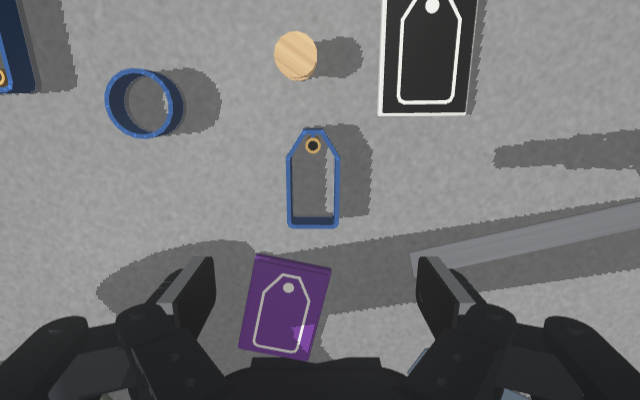

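The wrist view shows the tag die centred at (313,178), the black blank at (430,50) and the spool at (295,55). It agrees with the top view to about 2 mm. I'll grasp it.

```bash
python3 go.py 412.8 -244.5 40 16.1 412.8 -244.5 5 16.1
```

```text
t 1.2 tcp [ 413.9 -245.9  200.4] yaw 16.05 tilt [ 0. -0. -1.] q [-0.69  0.22 -0.42  0.93 -0.    2.17] w 0.996 F [0.2 0.4 0.1]
off [-0.0006 -0.0017  0.1604] twist -0.0 dist 160.0
off [-0.0006 -0.0017  0.1954] twist -0.0 dist 195.0
```

Emit:
servo_tool(claw=[0.085,0.085,0.085,0.085,0.085,0.03,0.03,0.03], offset=[[-0.001,-0.001,0.06],[-0.001,-0.001,0.12],[-0.001,-0.001,0.16],[-0.001,-0.001,0.18],[-0.001,-0.001,0.195],[-0.001,-0.001,0.195],[-0.001,-0.001,0.195],[-0.001,-0.001,0.195]], twist=[0,0,0,0,0,0,0,0], squeeze=40)

```text
time_s: 2.2
tcp_pos: [0.4137, -0.2445, 0.0063]
tool_rot: [3.109, 0.442, 0.002]
wrist_force: [-0.8, 0.1, 3.0]
gripper_width: 0.576
grasp_force: 42.9
```

```bash
python3 go.py
```

```text
t 2.2 tcp [ 413.7 -244.5    6.3] yaw 16.18 tilt [ 0.001 -0.001 -1.   ] q [-0.69  0.49 -0.64  0.44 -0.    2.17] w 0.576 F [-0.8  0.1  3. ]
```

```bash
cat >> h.py <<'E'
def refine(c,pts,z,lim=(-25,18),tol=4.5):
    # yaw and centre from line fits to the two long sides (and the ends' extremes)
    P=cast(c,pts,z)*1000; C,w,h,a=rect(c,pts,z)
    if a<-45: a+=180
    for _ in range(3):
        t=np.radians(a); U=np.array([[np.cos(t),np.sin(t)],[-np.sin(t),np.cos(t)]]); q=(P-C)@U.T; f=[]
        for sg in(1,-1):
            k=(np.abs(q[:,1]*sg-h/2)<tol)&(q[:,0]>lim[0])&(q[:,0]<lim[1]); f.append(np.polyfit(q[k,0],q[k,1],1))
        f=np.array(f); a+=np.degrees(np.arctan(f[:,0].mean())); C=C+U.T@[0,f[:,1].mean()]
        h=(f[0,1]-f[1,1])+2.5
    return C.round(1),round(a,2),(f[0,1]-f[1,1]).round(1)
E
python3 - <<'E'
from h import *
c=dict(np.load("top0.npz"))
for n,uv in(("brown",(267,132)),("tan",(363,110)),("black",(446,153))):
    print(n,refine(c,chalk(c,uv,26),.014))
b=blue(c["pixels"])
for n,uv,r in(("two",(205,216),30),("four",(286,199),30),("tag",(420,214),32)): print(n,refine(c,blob(b,uv,r),.016))
w=dict(np.load("w1.npz")); print("w1 black",refine(w,chalk(w,(430,50),65,v=170),.014))
E
python3 go.py 555.8 -309.4 90 16.6 555.8 -309.4 40 16.6  555.8 -309.4 20.5 16.6
```

```text
brown (array([612.1, 108.5]), np.float64(-4.88), np.float64(51.9))
tan (array([ 659.8, -118.3]), np.float64(69.01), np.float64(52.2))
black (array([ 555.6, -309.5]), np.float64(16.76), np.float64(50.3))
two (array([414.7, 255.8]), np.float64(15.18), np.float64(48.9))
four (array([453.5,  65.9]), np.float64(17.84), np.float64(48.4))
tag (array([ 413.8, -244.7]), np.float64(16.57), np.float64(48.8))
t 2.2 tcp [ 413.7 -244.5    6.3] yaw 16.18 tilt [ 0.001 -0.001 -1.   ] q [-0.69  0.49 -0.64  0.44 -0.    2.17] w 0.576 F [-0.8  0.1  3. ]
off [ 0.1185  0.1021 -0.0835] twist -0.4 dist 177.0
off [ 0.1184  0.102  -0.0335] twist -0.4 dist 160.0
off [ 0.1184  0.102  -0.014 ] twist -0.4 dist 157.0Traceback (most recent call last):
  File "<stdin>", line 7, in <module>
  File "h.py", line 44, in refine
    k=(np.abs(q[:,1]*sg-h/2)<tol)&(q[:,0]>lim[0])&(q[:,0]<lim[1]); f.append(np.polyfit(q[k,0],q[k,1],1))
                                                                            ~~~~~~~~~~^^^^^^^^^^^^^^^^^
    raise TypeError("expected non-empty vector for x")
TypeError: expected non-empty vector for x
```

Emit:
servo_tool(claw=[0.03,0.03,0.03,0.03,0.03,0.03,0.03,0.03], offset=[[0.0,0.0,-0.05],[0.04,0.034,-0.075],[0.08,0.068,-0.08],[0.118,0.102,-0.08],[0.118,0.102,-0.07],[0.118,0.102,-0.03],[0.118,0.102,-0.02],[0.118,0.102,-0.02]], twist=[0,0,-0.5,-0.5,-0.5,-0.5,-0.5,-0.5])

```text
time_s: 3.2
tcp_pos: [0.5537, -0.3082, 0.0247]
tool_rot: [-3.107, -0.456, 0.003]
wrist_force: [-0.0, 1.3, -2.7]
gripper_width: 0.577
grasp_force: 44.1
```

```bash
python3 go.py 555.7 -309.4 20.3 16.7;  python3 wr.py w2 556 -309 18
```

```text
t 3.2 tcp [ 553.7 -308.2   24.7] yaw 16.68 tilt [-0.002  0.001 -1.   ] q [-0.62  0.67 -0.2   0.71 -0.    2.23] w 0.577 F [-0.   1.3 -2.7]
off [0.0016 0.0017 0.0044] twist -0.0 dist 5.0
uv [317. 267.] r 144.0 8505
[ 553.6 -309. ] 93.0 57.0 16.8 cam [ 0.62  -0.289  0.167]
```

View pics/w2.png

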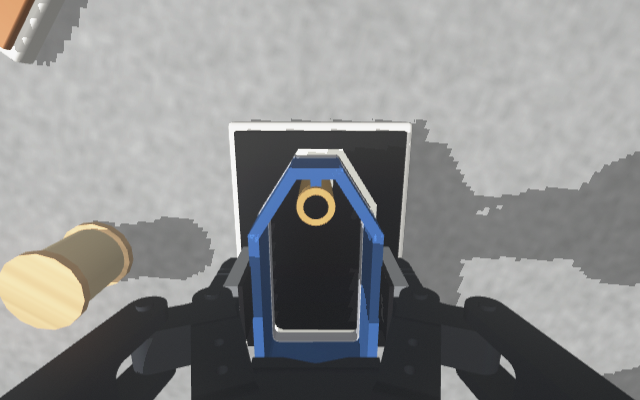

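The held die sits just above the leather. Chalk shows at its tip (320,152) and along the right side (360,190), so it needs about 1.5 mm forward and right, as computed.

Emit:
servo_tool(claw=[0.03,0.03,0.03,0.03,0.03,0.03,0.03,0.03], offset=[[0.001,0.001,0.0],[0.001,0.001,0.0],[0.001,0.001,0.001],[0.001,0.001,0.002],[0.001,0.001,0.003],[0.001,0.001,0.003],[0.001,0.001,0.003],[0.001,0.001,0.003]], twist=[0,0,0,0,0,0,0,0])

```text
time_s: 4.25
tcp_pos: [0.5562, -0.3097, 0.0223]
tool_rot: [3.108, 0.456, 0.0]
wrist_force: [0.1, 0.1, -3.4]
gripper_width: 0.575
grasp_force: 44.1
```

```bash
python3 go.py 555.7 -309.4 20.3 16.7;  python3 wr.py w3 556 -309 14
```

```text
t 4.25 tcp [ 556.2 -309.7   22.3] yaw 16.69 tilt [ 0. -0. -1.] q [-0.62  0.68 -0.19  0.7  -0.    2.23] w 0.575 F [ 0.1  0.1 -3.4]
off [-0.0004 -0.0005  0.002 ] twist -0.0 dist 2.0
uv [312. 270.] r 141.0 8756
[ 556.4 -310.4] 96.4 57.7 16.7 cam [ 0.622 -0.291  0.164]
```

View pics/w3.png

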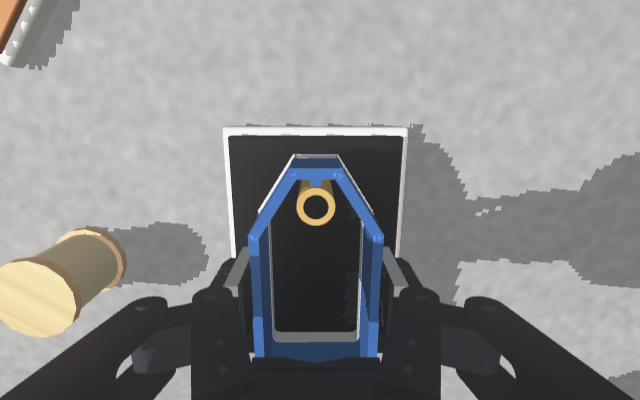

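Emit:
servo_tool(claw=[0.03,0.03,0.03,0.03,0.03,0.03,0.03,0.03], offset=[[-0.0004,-0.0004,0.0005],[-0.0004,-0.0004,0.001],[-0.0004,-0.0004,0.0015],[-0.0004,-0.0004,0.002],[-0.0004,-0.0004,0.002],[-0.0004,-0.0004,0.002],[-0.0004,-0.0004,0.002],[-0.0004,-0.0004,0.002]], twist=[0,0,0,0,0,0,0,0])

```text
time_s: 5.3
tcp_pos: [0.5556, -0.3094, 0.0204]
tool_rot: [3.108, 0.456, 0.0]
wrist_force: [-0.5, -0.2, -0.6]
gripper_width: 0.576
grasp_force: 44.3
```

```bash
python3 go.py 556 -309.6 20 16.7 453.4 66.1 120 18
```

```text
t 5.3 tcp [ 555.6 -309.4   20.4] yaw 16.68 tilt [ 0. -0. -1.] q [-0.62  0.68 -0.2   0.7  -0.    2.23] w 0.576 F [-0.5 -0.2 -0.6]
off [0.0003 0.0002 0.0004] twist -0.0 dist 1.0
off [ 0.0099 -0.3891 -0.0997] twist -1.3 dist 402.0
```

Emit:
servo_tool(claw=[0.08,0.085,0.085,0.085,0.085,0.085,0.085,0.085], offset=[[0.0,0.0,0.0],[0.0,0.0,0.0],[0.0,0.0,-0.04],[0.0,0.0,-0.1],[-0.012,-0.06,-0.11],[-0.024,-0.12,-0.11],[-0.036,-0.18,-0.11],[-0.0465,-0.24,-0.11]], twist=[0,0,0,0,0,0,0,0])

```text
time_s: 6.3
tcp_pos: [0.4415, -0.0915, 0.1307]
tool_rot: [3.108, 0.455, 0.002]
wrist_force: [1.1, 0.6, 0.8]
gripper_width: 0.996
grasp_force: 0.0
```

```bash
python3 wr.py w4 437.9 -78.6; python3 go.py 437.9 -78.6 120 16.7 437.9 -78.6 6 16.7
```

```text
uv [297. 196.] r 79.0 1520
[434.  -78.7] 63.2 62.7 -25.6 cam [ 0.508 -0.072  0.273]
t 6.35 tcp [435.4 -85.  129.6] yaw 16.92 tilt [-0.006  0.006 -1.   ] q [-0.36  0.24 -0.6   0.74  0.    2.48] w 1.002 F [-7.1  5.7 -0.2]
off [ 0.0043 -0.0053  0.0096] twist 0.2 dist 12.0
off [ 0.0047 -0.0044  0.1236] twist 0.2 dist 124.0
```

Emit:
servo_tool(claw=[0.085,0.085,0.085,0.085,0.085,0.085,0.04,0.04], offset=[[0.0,-0.0148,0.01],[0.0,-0.0148,0.03],[0.0,-0.0148,0.06],[0.0,-0.0148,0.095],[0.0,-0.0148,0.115],[0.0,-0.0148,0.124],[0.0,-0.0148,0.124],[0.0,-0.0148,0.124]], twist=[0,0,0,0,0,0,0,0])

```text
time_s: 7.35
tcp_pos: [0.4386, -0.0789, 0.0071]
tool_rot: [3.108, 0.455, 0.002]
wrist_force: [-0.1, 0.2, -0.6]
gripper_width: 0.682
grasp_force: 43.1
```

```bash
python3 go.py 561.7 328.4 100 16.7
```

```text
t 7.35 tcp [438.6 -78.9   7.1] yaw 16.67 tilt [ 0.001 -0.    -1.   ] q [-0.34  0.44 -0.73  0.4   0.    2.51] w 0.682 F [-0.1  0.2 -0.6]
off [ 0.2349 -0.3549 -0.0928] twist -0.0 dist 436.0
```

Emit:
servo_tool(claw=[0.04,0.04,0.04,0.04,0.04,0.04,0.04,0.04], offset=[[0.0,0.0,-0.05],[0.0,0.0,-0.095],[0.033,-0.05,-0.1],[0.066,-0.1,-0.1],[0.099,-0.15,-0.1],[0.132,-0.2,-0.1],[0.165,-0.25,-0.1],[0.198,-0.3,-0.1]], twist=[0,0,-10,-20,-30,-40,-50,-60])

```text
time_s: 8.35
tcp_pos: [0.5423, 0.2676, 0.1074]
tool_rot: [2.458, 1.956, 0.003]
wrist_force: [0.8, -1.2, -1.1]
gripper_width: 0.685
grasp_force: 44.5
```

Emit:
servo_tool(claw=[0.04,0.04,0.04,0.04,0.04,0.04,0.04,0.04], offset=[[0,0,0],[0,0,0],[0,0,0],[0,0,0],[0,0,0],[0,0,0],[0,0,0],[0,0,0]], twist=[0,0,0,0,0,0,0,0])

```text
time_s: 9.35
tcp_pos: [0.5415, 0.2655, 0.1063]
tool_rot: [-2.464, -1.949, 0.0]
wrist_force: [0.6, -0.2, -1.7]
gripper_width: 0.684
grasp_force: 44.5
```

```bash
python3 go.py 562.3 328.4 70 77 562.3 328.4 24 77 562.3 328.4 20.6 77
```

```text
t 9.35 tcp [541.5 265.5 106.3] yaw 76.68 tilt [-0.  0. -1.] q [ 0.33  0.53 -0.22  0.82  0.    2.14] w 0.684 F [ 0.6 -0.2 -1.7]
off [0.066  0.0058 0.0363] twist -0.3 dist 76.0
off [0.066  0.0058 0.0823] twist -0.3 dist 106.0
off [0.066  0.0058 0.0857] twist -0.3 dist 108.0
```

Emit:
servo_tool(claw=[0.04,0.04,0.04,0.04,0.04,0.04,0.04,0.04], offset=[[0.04,0.003,0.0],[0.0667,0.0052,0.02],[0.0667,0.0052,0.05],[0.0667,0.0052,0.07],[0.0667,0.0052,0.082],[0.0667,0.0052,0.083],[0.0667,0.0052,0.083],[0.0667,0.0052,0.083]], twist=[0,0,0,0,0,0,0,0])

```text
time_s: 10.35
tcp_pos: [0.5627, 0.3295, 0.0244]
tool_rot: [2.464, 1.948, 0.003]
wrist_force: [-0.5, 0.6, -2.4]
gripper_width: 0.684
grasp_force: 44.5
```

```bash
python3 go.py 561.9 329.2 20.6 77;  python3 wr.py w5 562 329 16
```

```text
t 10.35 tcp [562.7 329.5  24.4] yaw 76.68 tilt [ 0.002  0.001 -1.   ] q [ 0.42  0.7  -0.15  0.73 -0.    2.22] w 0.684 F [-0.5  0.6 -2.4]
off [-0.0005 -0.0007  0.0038] twist -0.3 dist 4.0
uv [314. 270.] r 141.0 10955
[562.1 321.8] 73.8 68.0 52.1 cam [0.578 0.396 0.167]
```

View pics/w5.png

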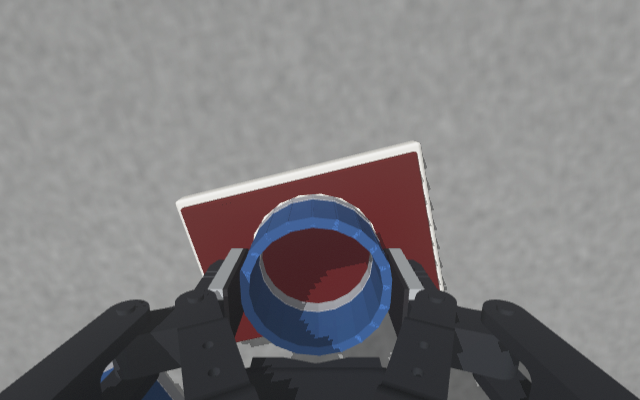

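The round die hovers over its circle, with chalk showing evenly left and right at (258,240) and (378,240). I'll lower it.

Emit:
servo_tool(claw=[0.04,0.04,0.04,0.04,0.04,0.04,0.04,0.04], offset=[[0,0,0.0005],[0,0,0.001],[0,0,0.0015],[0,0,0.002],[0,0,0.0025],[0,0,0.0025],[0,0,0.0025],[0,0,0.0025]], twist=[0,0,0,0,0,0,0,0])

```text
time_s: 11.4
tcp_pos: [0.5618, 0.3292, 0.021]
tool_rot: [-2.464, -1.949, 0.0]
wrist_force: [-2.0, -2.0, 3.2]
gripper_width: 0.686
grasp_force: 44.9
```

```bash
python3 go.py 561.9 329.2 20.6 77
```

```text
t 11.4 tcp [561.8 329.2  21. ] yaw 76.68 tilt [-0. -0. -1.] q [ 0.42  0.7  -0.15  0.72 -0.    2.22] w 0.686 F [-2.  -2.   3.2]
off [0.     0.0001 0.0004] twist -0.3 dist 0.0
```

Emit:
servo_tool(claw=[0.085,0.085,0.085,0.085,0.085,0.085,0.085,0.085], offset=[[0.0,0.0,0.0],[0.0,0.0,0.0],[0.0,0.0,-0.05],[0.0,0.0,-0.11],[-0.026,-0.032,-0.14],[-0.053,-0.063,-0.14],[-0.079,-0.095,-0.14],[-0.1058,-0.1264,-0.14]], twist=[0,0,0,0,-10,-20,-30,-40])

```text
time_s: 12.4
tcp_pos: [0.4136, 0.2549, 0.1609]
tool_rot: [1.641, 2.678, 0.001]
wrist_force: [0.5, -0.3, -0.2]
gripper_width: 0.997
grasp_force: 0.0
```

Emit:
servo_tool(claw=[0.085,0.085,0.085,0.085,0.085,0.085,0.085,0.085], offset=[[0,0,0],[0,0,0],[0,0,0],[0,0,0],[0,0,0],[0,0,0],[0,0,0],[0,0,0]], twist=[-10,-20,-30,-40,-50,-60,-70,-78.5])

```text
time_s: 13.4
tcp_pos: [0.4147, 0.2555, 0.1608]
tool_rot: [-0.423, 3.113, 0.0]
wrist_force: [-0.8, 0.5, -0.4]
gripper_width: 0.994
grasp_force: 0.0
```

```bash
cat > top.py <<'E'
# top.py name u v r zbase [chalk/die]: die silhouette from top, in mm
import sys; from h import *; from station import ctrl
c=ctrl.camera("top"); n=sys.argv[1]; cv2.imwrite(f"pics/{n}.png",c["pixels"][:,:,::-1]); np.savez(n+".npz",**c)
b=blue(c["pixels"]); o=(-c["R"].T@c["t"])*1000
for k in range(2,len(sys.argv),5):
    u,v,r,zb=map(float,sys.argv[k:k+4]); p=blob(b,(u,v),r); print(sys.argv[k+4],*[np.round(x,1) for x in rect(c,p,(zb+16)/1000)])
    try: print("  refined",refine(c,p,(zb+16)/1000))
    except Exception as e: print(e)
E
python3 go.py 414.4 255.4 6 15.2; python3 top.py t1 174 155 24 14 round 446 150 30 14 tag; python3 wr.py w6 414.4 255.4; python3 go.py 414.4 255.4 6 15.2
```

```text
t 13.4 tcp [414.7 255.5 160.8] yaw -164.52 tilt [ 0.  0. -1.] q [ 0.4   0.27 -0.46  0.84  0.    0.13] w 0.994 F [-0.8  0.5 -0.4]
off [0.0004 0.     0.1548] twist 0.3 dist 155.0
round [563.5 333.6] 61.5 59.6 71.3
  refined (array([563.2, 333.7]), np.float64(72.47), np.float64(52.8))
tag [ 557.8 -310.6] 95.0 57.4 16.6
  refined (array([ 558.3, -312.3]), np.float64(13.96), np.float64(48.8))
uv [316. 189.] r 64.0 1725
[417.5 252.6] 93.8 54.5 14.6 cam [0.348 0.236 0.303]
t 13.5 tcp [414.7 255.4 160.8] yaw -164.83 tilt [ 0.  0. -1.] q [ 0.4   0.27 -0.46  0.84  0.    0.14] w 0.997 F [ 0.6 -0.4 -0.8]
off [0.0003 0.     0.1548] twist -0.0 dist 155.0
```

View pics/t1.png

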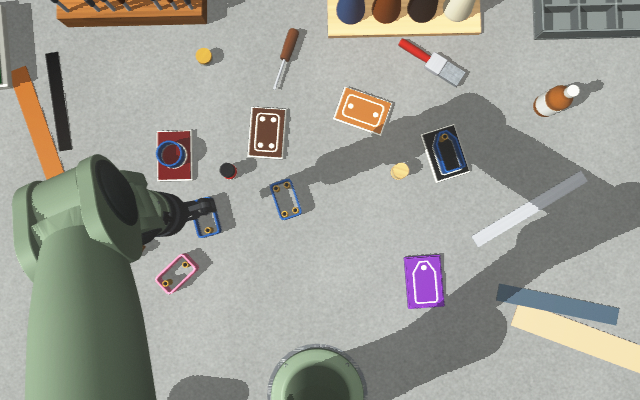

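Run:
```python
from h import *
t=dict(np.load("t1.npz")); w=dict(np.load("w6.npz")); t0=dict(np.load("top0.npz"))
def bl(px,v): return cv2.inRange(cv2.cvtColor(px,cv2.COLOR_RGB2HSV),(100,90,v),(125,255,255))
def pair(px,y0,x0,h,w_,f,v):
    a=cv2.resize(px[y0:y0+h,x0:x0+w_],None,fx=f,fy=f,interpolation=cv2.INTER_NEAREST); m=cv2.resize(bl(px,v)[y0:y0+h,x0:x0+w_],None,fx=f,fy=f,interpolation=cv2.INTER_NEAREST)
    return np.vstack([a,cv2.merge([m]*3)])
o=np.hstack([pair(t["pixels"],130,150,50,50,5,25),pair(t0["pixels"],190,185,50,50,5,25),pair(w["pixels"],130,250,125,125,2,25)])
cv2.imwrite("pics/c1.png",o[:,:,::-1])
for v in(50,35,25,15):
  for n,c,uv,r,z in(("round",t,(174,155),24,.03),("two",t0,(205,216),30,.016),("two w6",w,(316,189),64,.016),("four",t0,(286,199),30,.016),("tag",t0,(420,214),32,.016),("tag placed",t,(446,152),30,.03)):
    print(v,n,*[np.round(x,1) for x in rect(c,blob(bl(c["pixels"],v),uv,r),z)])
```

```text
50 round [562.2 332.1] 64.9 58.9 44.4
50 two [415.  255.1] 89.8 56.6 14.6
50 two w6 [417.3 252.8] 94.3 54.8 14.1
50 four [453.1  66. ] 89.5 53.2 17.7
50 tag [ 413.6 -244.5] 96.2 55.5 15.9
50 tag placed [ 558.  -310.5] 96.2 57.5 16.6
35 round [562.2 332.1] 64.9 58.9 44.4
35 two [415.  255.1] 89.8 56.6 14.6
35 two w6 [417.3 252.8] 94.3 54.8 14.1
35 four [453.1  66. ] 89.5 53.2 17.7
35 tag [ 413.6 -244.5] 96.2 55.5 15.9
35 tag placed [ 558.  -310.5] 96.2 57.5 16.6
25 round [562.2 332.1] 64.9 58.9 44.4
25 two [415.  255.1] 89.8 56.6 14.6
25 two w6 [417.3 252.8] 94.3 54.8 14.1
25 four [453.1  66. ] 89.5 53.2 17.7
25 tag [ 413.6 -244.5] 96.2 55.5 15.9
25 tag placed [ 558.  -310.5] 96.2 57.5 16.6
15 round [562.2 332.1] 64.9 58.9 44.4
15 two [415.  255.1] 89.8 56.6 14.6
15 two w6 [417.3 252.8] 94.3 54.8 14.1
15 four [453.1  66. ] 89.5 53.2 17.7
15 tag [ 413.6 -244.5] 96.2 55.5 15.9
15 tag placed [ 558.  -310.5] 96.2 57.5 16.6
```

View pics/c1.png

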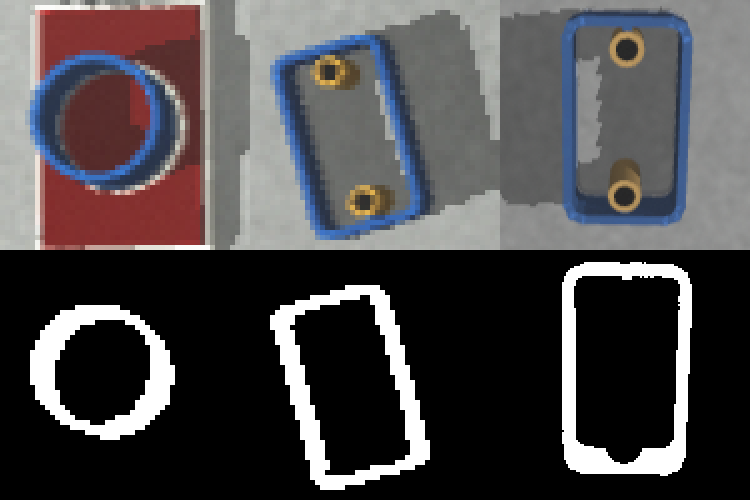

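The crop shows the shaded side walls dropping out of the mask, which biases the centres. On the round die, chalk shows at the lower right (165,130), so it is probably about 2 mm off. I'll use the bright top rim at its known height instead.

```bash
cat >> h.py <<'E'
def rim(px,v): return cv2.inRange(cv2.cvtColor(px,cv2.COLOR_RGB2HSV),(100,110,v),(120,255,255))
E
python3 - <<'E'
from h import *
t=dict(np.load("t1.npz")); w=dict(np.load("w6.npz")); t0=dict(np.load("top0.npz")); w4=dict(np.load("w4.npz"))
for n,c,uv,r,z in(("round",t,(174,155),24,.046),("round0",t0,(347,204),22,.032),("two",t0,(205,216),30,.032),("two w6",w,(316,189),64,.032),("four",t0,(286,199),30,.032),("tag",t0,(420,214),32,.032)):
  p=blob(blue(c["pixels"]),uv,r); V=c["pixels"].max(2)[p[:,1],p[:,0]]; print(n,"Vpct",np.percentile(V,[5,25,50,75,95]))
  for v in(130,150,165): 
    q=blob(rim(c["pixels"],v),uv,r)
    if len(q)>20: print("  ",v,len(q),*[np.round(x,1) for x in rect(c,q,z)])
E
```

```text
round Vpct [ 74.45  97.   156.5  191.   202.1 ]
   130 131 [560.4 329.8] 57.6 57.4 -0.2
   150 109 [560.4 329.8] 57.6 57.4 -0.2
   165 98 [561.4 329.8] 57.6 55.2 88.9
round0 Vpct [140.   161.25 181.   186.   199.  ]
   130 148 [437.1 -77.6] 57.4 57.3 -1.1
   150 133 [437.1 -77.6] 57.4 57.3 -1.1
   165 107 [437.1 -77.6] 57.4 57.3 -1.0
two Vpct [ 81.  111.5 159.  181.  185. ]
   130 194 [414. 253.] 88.1 51.8 14.8
   150 150 [413.9 253.5] 88.1 50.8 14.8
   165 126 [414.6 253.8] 86.6 50.6 14.8
two w6 Vpct [ 89. 130. 142. 144. 155.]
   130 1295 [414.1 251.8] 87.4 51.5 14.6
   150 46 [415.1 253.5] 94.3 6.9 -14.0
four Vpct [100.   144.   179.   183.   187.55]
   130 190 [452.5  65. ] 87.9 51.9 18.3
   150 155 [452.7  65.5] 86.8 51.7 17.5
   165 126 [452.8  65.4] 86.7 51.7 17.7
tag Vpct [125. 138. 155. 178. 185.]
   130 311 [ 413.4 -241.1] 93.7 54.2 15.9
   150 210 [ 413.9 -242.7] 93.7 50.9 15.9
   165 144 [ 413.6 -242.7] 93.2 48.9 15.9
```

Emit:
servo_tool(claw=[0.085,0.085,0.085,0.085,0.085,0.03,0.03,0.03], offset=[[0.0014,-0.0026,0.05],[0.0014,-0.0026,0.1],[0.0014,-0.0026,0.135],[0.0014,-0.0026,0.152],[0.0014,-0.0026,0.155],[0.0014,-0.0026,0.155],[0.0014,-0.0026,0.155],[0.0014,-0.0026,0.155]], twist=[0.5,0.5,0.5,0.5,0.5,0.5,0.5,0.5])

```text
time_s: 14.5
tcp_pos: [0.4148, 0.2529, 0.0069]
tool_rot: [-0.401, 3.114, 0.001]
wrist_force: [-1.2, 0.0, 5.3]
gripper_width: 0.598
grasp_force: 42.8
```

```bash
python3 go.py 659.8 -118.3 100 69 659.8 -118.3 24 69
```

```text
t 14.5 tcp [414.8 252.9   6.9] yaw -165.34 tilt [ 0.002  0.001 -1.   ] q [ 0.4   0.49 -0.63  0.45 -0.    0.14] w 0.598 F [-1.2  0.   5.3]
off [-0.1433 -0.4211 -0.0929] twist -54.3 dist 454.0
off [-0.1431 -0.4211 -0.0169] twist -54.3 dist 445.0
```

Emit:
servo_tool(claw=[0.03,0.03,0.03,0.03,0.03,0.03,0.03,0.03], offset=[[0.0,0.0,-0.05],[0.0,0.0,-0.095],[-0.019,-0.056,-0.095],[-0.038,-0.112,-0.095],[-0.057,-0.168,-0.095],[-0.076,-0.224,-0.095],[-0.095,-0.28,-0.095],[-0.114,-0.336,-0.095]], twist=[0,0,-9,-18,-27,-36,-45,-54.3])

```text
time_s: 15.5
tcp_pos: [0.6099, -0.0453, 0.1008]
tool_rot: [-1.785, 2.585, 0.001]
wrist_force: [0.4, -0.0, -3.9]
gripper_width: 0.604
grasp_force: 44.3
```

Emit:
servo_tool(claw=[0.03,0.03,0.03,0.03,0.03,0.03,0.03,0.03], offset=[[0,0,0],[0,0,0],[0,0,0],[0,0,0],[0,0,0],[0,0,0],[0,0,0],[0,0,0]], twist=[0,0,0,0,0,0,0,0])

```text
time_s: 16.5
tcp_pos: [0.6093, -0.0436, 0.1008]
tool_rot: [1.779, -2.589, 0.0]
wrist_force: [0.2, 0.7, -3.3]
gripper_width: 0.593
grasp_force: 44.4
```

```bash
python3 go.py 659.8 -118.3 24 69
python3 - <<'E'
from h import *
from station import ctrl
c=ctrl.camera("wrist"); np.savez("w7.npz",**c); cv2.imwrite("pics/w7.png",c["pixels"][:,:,::-1])
print(proj(c,[.6598,-.1183,.014]))
E
```

```text
t 16.5 tcp [609.3 -43.6 100.8] yaw -111.01 tilt [-0. -0. -1.] q [-0.19  0.55 -0.2   0.82 -0.   -1.4 ] w 0.593 F [ 0.2  0.7 -3.3]
off [ 0.0516 -0.0739  0.0768] twist -0.0 dist 118.0
[[203.62937389 134.40349932]]
```

View pics/w7.png

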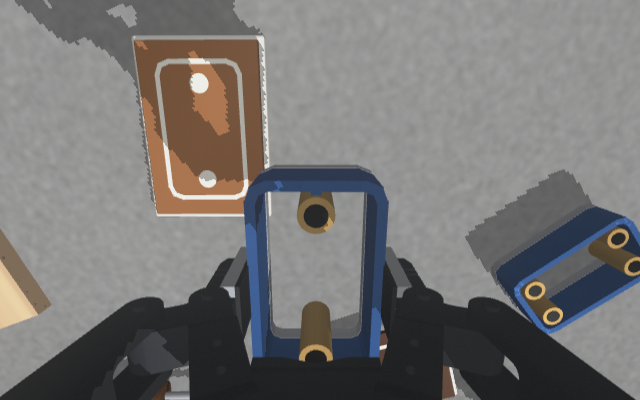

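The blank and its dots (199,83) and (207,179) are visible while the die is in hand. I'll measure them for a second opinion.

Run:
```python
from h import *
w=dict(np.load("w7.npz")); m=white(w["pixels"],120)
n,l,s,ce=cv2.connectedComponentsWithStats(m)
P=[]
for i in range(1,n):
    x,y,a,b,k=s[i]
    if 12<a<30 and 12<b<30 and 150<x<250 and y<210: P.append(ce[i]); 
P=cast(w,P,.014)*1000; print(P,P.mean(0)); d=P[1]-P[0]; print(np.degrees(np.arctan2(d[1],d[0])),np.linalg.norm(d))
t0=dict(np.load("top0.npz")); m=white(t0["pixels"])
n,l,s,ce=cv2.connectedComponentsWithStats(m)
for uv in((348,106),(377,114)):
    i=np.argmin(np.linalg.norm(ce[1:]-uv,axis=1))+1; print("top",ce[i],cast(t0,ce[i],.014)*1000,s[i,4])
```

```text
[[ 648.54595202 -148.51479621]
 [ 670.54648067  -90.61356734]] [ 659.54621635 -119.56418178]
69.19488503060367 61.94009658887943
top [350.26315789 105.63157895] [[670.65534002 -89.86442459]] 19
top [375.1 114.3] [[ 648.89864238 -147.74399164]] 20
```

Emit:
servo_tool(claw=[0.03,0.03,0.03,0.03,0.03,0.03,0.03,0.03], offset=[[0.026,-0.037,0],[0.052,-0.074,0.01],[0.052,-0.074,0.04],[0.052,-0.074,0.065],[0.052,-0.074,0.075],[0.052,-0.074,0.077],[0.052,-0.074,0.077],[0.052,-0.074,0.077]], twist=[0,0,0,0,0,0,0,0])

```text
time_s: 17.55
tcp_pos: [0.6607, -0.1189, 0.0251]
tool_rot: [-1.779, 2.588, -0.003]
wrist_force: [-0.3, -0.0, -2.2]
gripper_width: 0.601
grasp_force: 44.4
```

```bash
python3 go.py 659.8 -118.6 21 69.1
python3 - <<'E'
from h import *
from station import ctrl
c=ctrl.camera("wrist"); np.savez("w8.npz",**c); cv2.imwrite("pics/w8.png",c["pixels"][:,:,::-1])
E
```

```text
t 17.55 tcp [ 660.7 -118.9   25.1] yaw -111.01 tilt [ 0.002 -0.001 -1.   ] q [-0.29  0.73 -0.08  0.76 -0.   -1.49] w 0.601 F [-0.3 -0.  -2.2]
off [0.0001 0.0009 0.0041] twist -0.1 dist 4.0
```

View pics/w8.png

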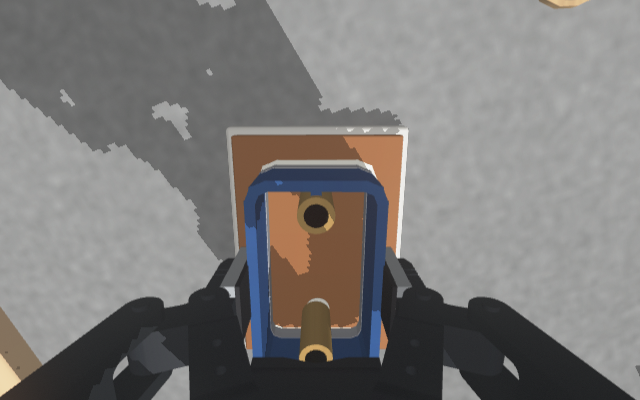

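Chalk shows as a band beyond the far end (315,164), about 1 mm too much, and evenly at the sides. I'll shift 0.8 mm along tool x and lower it.

Emit:
servo_tool(claw=[0.03,0.03,0.03,0.03,0.03,0.03,0.03,0.03], offset=[[0.0008,0,0],[0.0008,0,0.001],[0.0008,0,0.0015],[0.0008,0,0.002],[0.0008,0,0.0025],[0.0008,0,0.003],[0.0008,0,0.003],[0.0008,0,0.003]], twist=[0,0,0,0,0,0,0,0])

```text
time_s: 18.6
tcp_pos: [0.6594, -0.1195, 0.021]
tool_rot: [1.779, -2.589, 0.0]
wrist_force: [-1.4, -0.5, -0.1]
gripper_width: 0.602
grasp_force: 44.8
```

```bash
python3 go.py 659.8 -118.6 21 69.1 452.8 65 140 18
```

```text
t 18.6 tcp [ 659.4 -119.5   21. ] yaw -111.02 tilt [ 0. -0. -1.] q [-0.29  0.73 -0.09  0.75 -0.   -1.49] w 0.602 F [-1.4 -0.5 -0.1]
off [-0.0009 -0.      0.    ] twist -0.1 dist 1.0
off [-0.0981  0.259  -0.119 ] twist 51.0 dist 301.0
```

Emit:
servo_tool(claw=[0.085,0.085,0.085,0.085,0.085,0.085,0.085,0.085], offset=[[0,0,0],[0,0,0],[0,0,-0.05],[0,0,-0.11],[0,0,-0.12],[-0.02,0.053,-0.12],[-0.04,0.106,-0.12],[-0.06,0.159,-0.12]], twist=[0,0,0,0,10,20,30,40])

```text
time_s: 19.6
tcp_pos: [0.5315, -0.0055, 0.141]
tool_rot: [-0.777, 3.043, -0.0]
wrist_force: [1.2, 0.3, 0.5]
gripper_width: 0.994
grasp_force: 0.0
```

Emit:
servo_tool(claw=[0.085,0.085,0.085,0.085,0.085,0.085,0.085,0.085], offset=[[0,0,0],[0,0,0],[0,0,0],[0,0,0],[0,0,0],[0,0,0],[0,0,0],[0,0,0]], twist=[10.7,10.7,10.7,10.7,10.7,10.7,10.7,10.7])

```text
time_s: 20.6
tcp_pos: [0.5326, -0.0064, 0.1408]
tool_rot: [-0.499, 3.102, 0.0]
wrist_force: [0.2, -0.0, -0.2]
gripper_width: 0.995
grasp_force: 0.0
```

```bash
python3 go.py 452.7 65 140 18
python3 - <<'E'
from h import *
from station import ctrl
c=ctrl.camera("wrist"); np.savez("w9.npz",**c); cv2.imwrite("pics/w9.png",c["pixels"][:,:,::-1])
uv=proj(c,[[.4527,.065,.032],[.6596,-.1195,.046]]); print(uv)
for v in(70,100,120,130,140): 
    q=blob(rim(c["pixels"],v),uv[0],75)
    if len(q)>40: print(v,len(q),*[np.round(x,1) for x in rect(c,q,.032)])
t=ctrl.camera("top"); np.savez("t2.npz",**t); cv2.imwrite("pics/t2.png",t["pixels"][:,:,::-1])
for n,X,ch in(("two",(.6597,-.119,.046),"659.7 -119"),("tag",(.5556,-.3095,.046),"555.6,-309.5"),("round",(.5617,.3284,.046),"561.7 328.4")):
  uv=proj(t,X)[0]
  for v in(60,130,150,165):
    q=blob(rim(t["pixels"],v),uv,26); 
    if len(q)>20: print(n,ch,v,len(q),*[np.round(x,1) for x in rect(t,q,.046)])
E
```

```text
t 20.6 tcp [532.6  -6.4 140.8] yaw -161.71 tilt [ 0.  0. -1.] q [-0.15  0.37 -0.37  0.82  0.   -0.47] w 0.995 F [ 0.2 -0.  -0.2]
off [0.0534 0.0929 0.0008] twist 0.3 dist 107.0
[[445.40433253 128.74934627]
 [130.58768715 308.53123635]]
70 2143 [452.9  63.7] 87.0 52.2 17.7
100 1913 [452.8  63.9] 87.0 51.9 17.7
120 1842 [452.8  64. ] 86.9 51.7 17.8
130 1707 [452.8  64. ] 87.0 51.5 17.7
140 1648 [452.8  64.1] 87.0 51.4 17.7
two 659.7 -119 60 218 [ 651.1 -132.5] 57.5 57.1 -19.8
two 659.7 -119 130 132 [ 653.1 -133.2] 57.1 53.2 70.2
two 659.7 -119 150 108 [ 653.8 -133.5] 57.1 51.8 70.2
two 659.7 -119 165 99 [ 653.8 -133.5] 57.1 51.8 70.2
tag 555.6,-309.5 60 450 [ 556. -307.] 94.4 56.6 16.1
tag 555.6,-309.5 130 386 [ 555.4 -306.5] 93.5 55.9 16.6
tag 555.6,-309.5 150 211 [ 555.4 -307.5] 92.8 51.6 17.2
tag 555.6,-309.5 165 163 [ 555.8 -308.5] 92.7 49.4 17.2
round 561.7 328.4 60 183 [561.4 328.7] 59.0 58.1 44.4
round 561.7 328.4 130 131 [560.4 329.8] 57.6 57.4 -0.2
round 561.7 328.4 150 112 [560.4 329.8] 57.6 57.4 -0.2
round 561.7 328.4 165 101 [561.4 329.8] 57.6 55.2 88.9
```

Emit:
servo_tool(claw=[0.085,0.085,0.085,0.085,0.085,0.085,0.085,0.085], offset=[[0.027,0.046,0],[0.0536,0.092,0.0],[0.0536,0.092,0.03],[0.0536,0.092,0.08],[0.0536,0.092,0.115],[0.0536,0.092,0.132],[0.0536,0.092,0.135],[0.0536,0.092,0.135]], twist=[0.6,0.6,0.6,0.6,0.6,0.6,0.6,0.6])

```text
time_s: 21.7
tcp_pos: [0.4532, 0.0641, 0.0062]
tool_rot: [-0.483, 3.104, -0.0]
wrist_force: [0.1, 0.4, 0.6]
gripper_width: 0.997
grasp_force: 0.0
```

Emit:
servo_tool(claw=[0.03,0.03,0.03,0.03,0.03,0.03,0.03,0.03], offset=[[0,0,0],[0,0,0],[0,0,0],[0,0,0],[0,0,-0.02],[0,0,-0.06],[0,0,-0.1],[0,0,-0.1]], twist=[0,0,0,0,0,0,0,0])

```text
time_s: 22.7
tcp_pos: [0.4552, 0.0641, 0.1085]
tool_rot: [-0.482, 3.098, -0.002]
wrist_force: [0.8, -0.4, -2.8]
gripper_width: 0.599
grasp_force: 43.6
```

```bash
python3 go.py 612.1 108.4 100 -4.9 540 85 106 -4.9
```

```text
t 22.7 tcp [455.2  64.1 108.5] yaw -162.31 tilt [ 0.006 -0.    -1.   ] q [-0.02  0.29 -0.6   0.67 -0.   -0.33] w 0.599 F [ 0.8 -0.4 -2.8]
off [-0.1629 -0.0055  0.0095] twist 22.6 dist 163.0
off [-0.0871 -0.0058  0.0031] twist 22.6 dist 87.0
```

```bash
python3 - <<'E'
from h import *
t=dict(np.load("top0.npz")); m=white(t["pixels"]); n,l,s,ce=cv2.connectedComponentsWithStats(m)
k=[i for i in range(1,n) if abs(ce[i][0]-267)<13 and abs(ce[i][1]-132)<20 and 8<s[i,4]<40]
P=cast(t,ce[k],.014)*1000; print(P.round(1),P.mean(0),s[k,4])
E
python3 go.py 611.6 107.3 60 -4.9 611.6 107.3 24.5 -4.9
```

```text
[[644.5 118.6]
 [642.1  92.6]
 [582.1 124.1]
 [580.2  98.1]] [612.23388722 108.36041032] [23 23 24 24]
t 22.7 tcp [455.2  64.1 108.5] yaw -162.31 tilt [ 0.006 -0.    -1.   ] q [-0.02  0.29 -0.6   0.67 -0.   -0.33] w 0.599 F [ 0.8 -0.4 -2.8]
off [-0.1618 -0.0063  0.0495] twist 22.6 dist 169.0
off [-0.1616 -0.0062  0.085 ] twist 22.6 dist 183.0
```

Emit:
servo_tool(claw=[0.03,0.03,0.03,0.03,0.03,0.03,0.03,0.03], offset=[[-0.03,-0.001,0],[-0.08,-0.004,0],[-0.13,-0.006,0],[-0.1648,-0.0072,0.0],[-0.1648,-0.0072,0.03],[-0.1648,-0.0072,0.065],[-0.1648,-0.0072,0.078],[-0.1648,-0.0072,0.0815]], twist=[5,12,20,22.6,22.6,22.6,22.6,22.6])

```text
time_s: 23.7
tcp_pos: [0.6108, 0.1072, 0.0228]
tool_rot: [-0.135, -3.136, 0.0]
wrist_force: [-0.6, -0.4, -2.3]
gripper_width: 0.603
grasp_force: 43.4
```

Emit:
servo_tool(claw=[0.03,0.03,0.03,0.03,0.03,0.03,0.03,0.03], offset=[[0,0,0],[0,0,0],[0,0,0],[0,0,0],[0,0,0],[0,0,0.0005],[0,0,0.001],[0,0,0.001]], twist=[0,0,0,0,0,0,0,0])

```text
time_s: 24.7
tcp_pos: [0.6119, 0.1073, 0.0232]
tool_rot: [-0.135, -3.139, -0.0]
wrist_force: [-0.1, -0.4, -2.6]
gripper_width: 0.601
grasp_force: 43.4
```

```bash
python3 go.py 612.4 107.3 20.3 -4.9
python3 - <<'E'
from h import *
from station import ctrl
c=ctrl.camera("wrist"); np.savez("w10.npz",**c); cv2.imwrite("pics/w10.png",c["pixels"][120:400,180:460,::-1].repeat(2,0).repeat(2,1))
E
```

```text
t 24.7 tcp [611.9 107.3  23.2] yaw 175.08 tilt [-0.  0. -1.] q [ 0.05  0.65 -0.24  0.68  0.    0.14] w 0.601 F [-0.1 -0.4 -2.6]
off [-0.0005  0.      0.0029] twist -0.0 dist 3.0
```

View pics/w10.png

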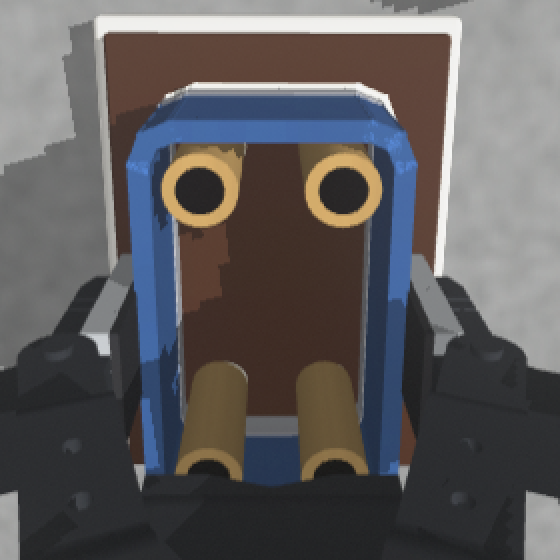

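The four-punch die hovers centred, with equal slim chalk at both sides and a thin band at the top (275,88). I'll lower, release and clear out.

Emit:
servo_tool(claw=[0.03,0.03,0.03,0.03,0.03,0.03,0.03,0.03], offset=[[0.0003,0,0.0005],[0.0003,0,0.001],[0.0003,0,0.0015],[0.0003,0,0.002],[0.0003,0,0.0025],[0.0003,0,0.003],[0.0003,0,0.003],[0.0003,0,0.003]], twist=[0,0,0,0,0,0,0,0])

```text
time_s: 25.75
tcp_pos: [0.6117, 0.1074, 0.0208]
tool_rot: [0.135, 3.139, -0.0]
wrist_force: [-3.9, -1.3, 5.6]
gripper_width: 0.598
grasp_force: 44.4
```

Emit:
servo_tool(claw=[0.085,0.085,0.085,0.085,0.085,0.085,0.085,0.085], offset=[[0,0,0],[0,0,0],[0,0,-0.05],[0,0,-0.11],[0.05,0,-0.14],[0.11,0,-0.14],[0.17,0,-0.14],[0.22,0,-0.14]], twist=[0,0,0,0,0,0,0,0])

```text
time_s: 26.75
tcp_pos: [0.3904, 0.1263, 0.1602]
tool_rot: [0.135, 3.138, 0.0]
wrist_force: [-0.3, 0.9, 0.7]
gripper_width: 0.998
grasp_force: 0.0
```

Emit:
servo_tool(claw=[0.085,0.085,0.085,0.085,0.085,0.085,0.085,0.085], offset=[[0,0,0],[0,0,0],[0,0,0],[0,0,0],[0,0,0],[0,0,0],[0,0,0],[0,0,0]], twist=[0,0,0,0,0,0,0,0])

```text
time_s: 27.75
tcp_pos: [0.3925, 0.1262, 0.1603]
tool_rot: [-0.135, -3.139, -0.0]
wrist_force: [0.5, 0.0, -0.1]
gripper_width: 0.998
grasp_force: 0.0
```

```bash
python3 go.py
cat > chk.py <<'E'
from h import *
from station import ctrl
import sys
t=ctrl.camera("top"); cv2.imwrite(sys.argv[1],t["pixels"][:,:,::-1])
L=(("two",(.6598,-.1185),90.5),("tag",(.5556,-.3095),97),("round",(.5616,.3284),62),("four",(.6122,.1084),90.5))
crops=[]
for n,X,_ in L:
  uv=proj(t,[*X,.046])[0]
  for v in(130,150,165):
    q=blob(rim(t["pixels"],v),uv,27)
    if len(q)>20:
        C,w,h,a=rect(t,q,.046); print(n,v,len(q),"err vs chalk",(C-np.array(X)*1000).round(1),round(w,1),round(h,1),round(a,1))
  u,w=np.round(uv).astype(int); crops.append(cv2.resize(t["pixels"][w-30:w+30,u-30:u+30],None,fx=6,fy=6,interpolation=cv2.INTER_CUBIC)[:300,:360])
o=np.vstack([np.hstack(crops[:2]),np.hstack(crops[2:])]); cv2.imwrite("pics/chk_"+sys.argv[1][5:],o[:,:,::-1])
E
python3 chk.py pics/t3.png
```

```text
t 27.75 tcp [392.5 126.2 160.3] yaw 175.09 tilt [-0.  0. -1.] q [ 0.13  0.14 -0.64  0.79  0.    0.22] w 0.998 F [ 0.5  0.  -0.1]
two 130 212 err vs chalk [-1.7 -0.9] 86.4 54.7 70.2
two 150 170 err vs chalk [-0.8 -1.3] 86.2 52.1 69.2
two 165 137 err vs chalk [-0.8 -0.7] 85.4 51.6 68.7
round 130 130 err vs chalk [-1.2  1.4] 57.6 57.4 -0.2
round 150 107 err vs chalk [-0.2  1.4] 57.6 55.2 88.9
round 165 98 err vs chalk [-0.2  1.4] 57.6 55.2 88.9
four 130 194 err vs chalk [-1.  -0.7] 88.1 52.0 -5.0
four 150 154 err vs chalk [-1.1 -0.7] 87.7 50.8 -4.8
four 165 140 err vs chalk [-1.3 -0.7] 87.0 50.8 -4.8
```

View pics/chk_t3.png

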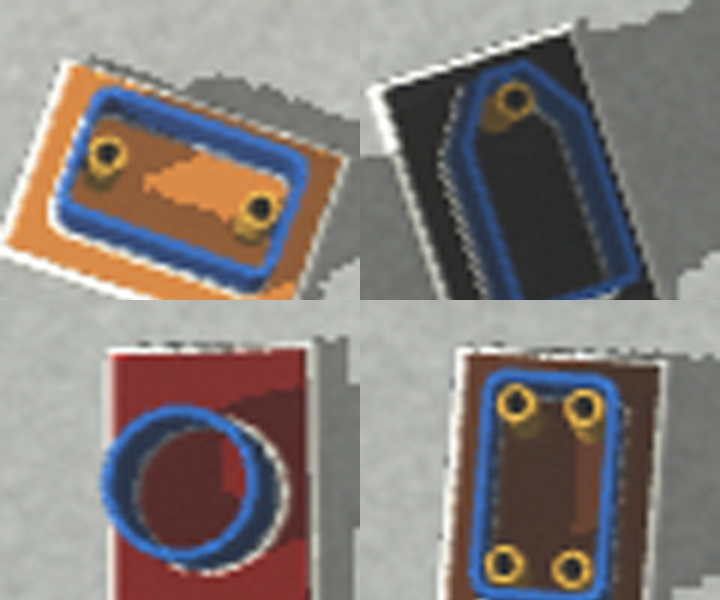

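The dies look seated and square. Round shows more chalk on its right side (280,490), so it is about 1.5 mm off. I'll look straight down on it with the wrist camera and mend it.

Emit:
servo_tool(claw=[0.085,0.085,0.085,0.085,0.085,0.085,0.085,0.085], offset=[[-0.04,0.04,0],[-0.08,0.08,0],[-0.12,0.12,0],[-0.16,0.16,0],[-0.2,0.2,0],[-0.22,0.216,0],[-0.22,0.216,0],[-0.22,0.216,0]], twist=[0,0,0,0,0,0,0,0])

```text
time_s: 28.8
tcp_pos: [0.6292, 0.322, 0.1598]
tool_rot: [-0.135, -3.137, 0.001]
wrist_force: [-0.5, -0.3, -0.2]
gripper_width: 0.995
grasp_force: 0.0
```

Emit:
servo_tool(claw=[0.085,0.085,0.085,0.085,0.085,0.085,0.085,0.085], offset=[[0,0,0],[0,0,0],[0,0,0],[0,0,0],[0,0,0],[0,0,0],[0,0,0],[0,0,0]], twist=[0,0,0,0,0,0,0,0])

```text
time_s: 29.8
tcp_pos: [0.6302, 0.3226, 0.1602]
tool_rot: [-0.135, -3.139, -0.0]
wrist_force: [0.2, -0.6, -0.3]
gripper_width: 0.995
grasp_force: 0.0
```

```bash
python3 go.py 562 328 20 175
python3 - <<'E'
from h import *
from station import ctrl
c=ctrl.camera("wrist"); np.savez("w11.npz",**c); px=c["pixels"]
uv=proj(c,[.5616,.3284,.03])[0]; print(uv,"cam",-c["R"].T@c["t"])
u,v=np.round(uv).astype(int); y0=max(v-60,0)
cv2.imwrite("pics/w11.png",cv2.resize(px[y0:v+60,u-60:u+60],None,fx=5,fy=5,interpolation=cv2.INTER_CUBIC)[:600,:,::-1])
for k in(60,90,110,130): 
    q=blob(rim(px,k),uv,55); 
    if len(q)>30: print(k,*[np.round(x,1) for x in rect(c,q,.046)])
for k in(110,140,170):
    q=blob(white(px,k),uv,50)
    if len(q)>30:
        P=cast(c,q,.014)*1000; (x,y),r=cv2.minEnclosingCircle(P.astype(np.float32)); print("chalk",k,len(q),round(x,1),round(y,1),round(r,1), P.min(0).round(1),P.max(0).round(1))
E
```

```text
t 29.8 tcp [630.2 322.6 160.2] yaw 175.09 tilt [-0.  0. -1.] q [0.37 0.67 0.19 1.09 0.   0.45] w 0.995 F [ 0.2 -0.6 -0.3]
off [ 0.0684 -0.0004  0.1402] twist 0.1 dist 156.0
[316.64062978 105.95989783] cam [0.56107123 0.32763169 0.30242622]
60 [561.7 328.3] 58.6 58.5 -3.0
90 [561.7 328.3] 58.6 58.5 -3.0
110 [561.7 328.3] 58.6 58.5 -3.0
130 [561.6 328.7] 58.7 58.3 -56.3
chalk 110 221 562.0 327.9 40.7 [545.2 287.4] [587.8 368.5]
chalk 140 125 562.5 327.8 40.6 [547.8 287.4] [576.8 368. ]
chalk 170 89 562.3 366.2 12.9 [549.4 365.6] [575.3 368. ]
```

View pics/w11.png

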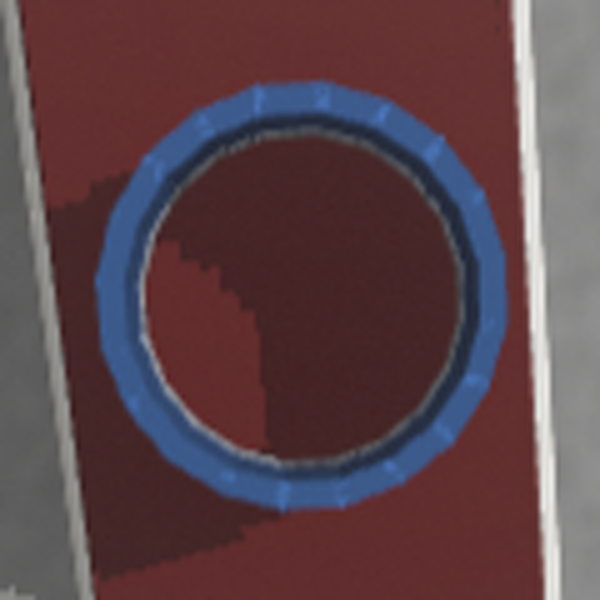

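The overhead view shows the round die concentric with its chalk: a thin even chalk ring inside, with the die at (561.7,328.3). No mending needed. I'll check the four and two dies numerically the same way.

Emit:
servo_tool(claw=[0.085,0.085,0.085,0.085,0.085,0.085,0.085,0.085], offset=[[-0.018,-0.054,0],[-0.035,-0.108,0],[-0.053,-0.162,0],[-0.07,-0.215,0],[-0.07,-0.215,0],[-0.07,-0.215,0],[-0.07,-0.215,0],[-0.07,-0.215,0]], twist=[0,0,0,0,0,0,0,0])

```text
time_s: 30.85
tcp_pos: [0.6813, 0.1038, 0.1603]
tool_rot: [-0.131, -3.139, -0.0]
wrist_force: [0.5, 0.8, 0.3]
gripper_width: 0.995
grasp_force: 0.0
```

```bash
cat > ov.py <<'E'
import sys; from h import *; from station import ctrl
X=np.array(list(map(float,sys.argv[1:3])))/1000; n=sys.argv[3]; lo=int(sys.argv[4])
c=ctrl.camera("wrist"); np.savez(n+".npz",**c); px=c["pixels"]; cv2.imwrite(f"pics/{n}.png",px[:,:,::-1])
uv=proj(c,[*X,.03])[0]; print(uv.round(),"cam",(-c["R"].T@c["t"]).round(3))
q=blob(rim(px,100),uv,75); C,w,h,a=rect(c,q,.046); print("rim",C.round(1),round(w,1),round(h,1),round(a,1))
t=np.radians(a); U=np.array([[np.cos(t),np.sin(t)],[-np.sin(t),np.cos(t)]])
# leather: side-to-side edges of chalk visible inside the frame, in the die's own axes
m=blob(white(px,lo),uv,75); P=(cast(c,m,.014)*1000-C)@U.T
k=(np.abs(P[:,0])<46)&(np.abs(P[:,1])<29); P=P[k]
for s in(1,-1):
    y=P[(P[:,1]*s>18)&(np.abs(P[:,0])<20),1]; x=P[(P[:,0]*s>34)&(np.abs(P[:,1])<12),0]
    for nm,z in(("side",y),("end",x)):
        if len(z): print(nm,s,len(z),"min/med/max",np.round([z.min(),np.median(z),z.max()],1))
E
python3 go.py; python3 ov.py 612.2 107.8 w12 110
```

```text
t 30.85 tcp [681.3 103.8 160.3] yaw 175.2 tilt [-0.  0. -1.] q [0.04 0.63 0.12 1.06 0.   0.13] w 0.995 F [0.5 0.8 0.3]
[314. 106.] cam [0.612 0.109 0.302]
rim [611.3 106.5] 86.8 51.7 -4.9
side -1 54 min/med/max [-22.7 -22.2 -21.8]
```

Emit:
servo_tool(claw=[0.085,0.085,0.085,0.085,0.085,0.085,0.085,0.085], offset=[[-0.018,-0.054,0],[-0.035,-0.108,0],[-0.053,-0.162,0],[-0.067,-0.222,0],[-0.067,-0.222,0],[-0.067,-0.222,0],[-0.067,-0.222,0],[-0.067,-0.222,0]], twist=[0,0,0,0,0,0,0,0])

```text
time_s: 31.9
tcp_pos: [0.7293, -0.1227, 0.1605]
tool_rot: [0.131, 3.139, 0.0]
wrist_force: [0.0, -0.1, 0.3]
gripper_width: 0.997
grasp_force: 0.0
```

```bash
python3 go.py; python3 ov.py 659.6 -119.2 w13 110
```

```text
t 31.9 tcp [ 729.3 -122.7  160.5] yaw 175.22 tilt [ 0.  0. -1.] q [-0.27  0.74  0.31  1.14  0.   -0.18] w 0.997 F [ 0.  -0.1  0.3]
[314. 105.] cam [ 0.66  -0.118  0.303]
rim [ 659.2 -120.3] 87.2 51.2 68.9
side 1 12 min/med/max [28.9 28.9 29. ]
side -1 42 min/med/max [-22.9 -22.2 -21.5]
```

Run:
```python
from h import *
for n,C,a in(("w12",(611.3,106.5),-4.9),("w13",(659.2,-120.3),68.9)):
    c=dict(np.load(n+".npz")); t=np.radians(a); e=np.array([np.cos(t),np.sin(t)]); f=np.array([-e[1],e[0]])
    im=cv2.cvtColor(c["pixels"],cv2.COLOR_RGB2HSV)
    for nm,ax,lat,R0,ts in(("side",f,e,26,np.arange(-18,19,1.)),("end",e,f,44,np.arange(-6,7,1.))):
      for s in(1,-1):
        row=[]
        for d in np.arange(-6.5,-1.9,.5):
            P=np.array(C)+ax*s*(R0+d)+ts[:,None]*lat
            uv=np.round(proj(c,np.c_[P/1000,np.full(len(P),.014)])).astype(int); row.append(np.median(im[uv[:,1],uv[:,0]],axis=0).astype(int)[1:].tolist())
        print(n,nm,s,row)
```

```text
w12 side 1 [[82, 58], [82, 58], [79, 58], [73, 60], [49, 63], [27, 81], [54, 78], [102, 61], [105, 62], [113, 68]]
w12 side -1 [[105, 79], [107, 79], [107, 79], [105, 78], [70, 78], [14, 113], [36, 140], [110, 107], [131, 105], [138, 103]]
w12 end 1 [[81, 57], [81, 57], [81, 57], [46, 66], [46, 66], [6, 84], [6, 84], [45, 80], [111, 69], [111, 69]]
w12 end -1 [[81, 60], [81, 60], [81, 60], [81, 60], [31, 65], [9, 85], [9, 85], [23, 87], [104, 60], [104, 60]]
w13 side 1 [[120, 105], [119, 105], [120, 105], [119, 104], [93, 97], [48, 91], [22, 80], [67, 69], [78, 59], [79, 60]]
w13 side -1 [[125, 103], [125, 103], [125, 103], [123, 103], [67, 119], [19, 116], [54, 115], [103, 105], [125, 97], [128, 102]]
w13 end 1 [[30, 43], [63, 53], [122, 144], [122, 152], [121, 163], [123, 168], [123, 174], [122, 171], [92, 127], [85, 67]]
w13 end -1 [[25, 42], [30, 42], [57, 54], [115, 122], [114, 147], [123, 173], [125, 174], [125, 177], [125, 177], [84, 93]]
```

Opposite sides show equal chalk inside the frames, symmetric to about 0.5 mm, so both dies are on the lines. Handing in.

```bash
python3 -c "
from station import ctrl
print(ctrl.hand_in())"
```

```text
the job is handed in; nothing more can be done
None
```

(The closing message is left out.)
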